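# Load the cross-drilling jig and clamp it shut

## Task

Load the copper pin into the drilling jig for cross-drilling: take it from the loose vee block, press one end against the jig's spring plunger and let the other end down behind the lip of the blue end stop, so that it lies fully down in the vees with the spring holding it against the stop. Let go of it, swing the hinged leaf with the drill bush right over until it is fully shut, and then push the red handle of the toggle clamp all the way down so that it holds the leaf. Leave the bolt, the try square, the soapstone and the brass drift where they are.

Things in the scene. Friction and masses are not known exactly. Their poses are not given: they have to be found in the camera images.
- jig: Drilling jig fixed on the bench: dark base plate, jig x -160 to +102, y +-45, 12 mm thick. Origin on the bench under the middle of the seated pin; z up, x from the toggle clamp to the leaf hinge. Plunger housing x -62 to -42, top 64, buttons on it to 74 mm high; two steel 90-degree vee plates 10 mm thick at x +-15, their tops (y +-17 to +-26) 45 mm high; clamp riser x -152 to -96, 60 mm high.
- seat (a point): Centre of the pin when it is properly seated in the jig: 50 mm above the bench, axes as the jig's. The seated pin's ends are then at x = -27.5 (plunger) and +27.5 (face of the end stop) and its axis lies along x.
- lip (a point): Middle of the top inner edge of the blue end stop, at jig x = +27.5, 49 mm above the bench: the lip behind which the pin must go down. The stop is 40 mm wide and 15 mm thick (to x = +42.5). Axes as the jig's.
- plunger_tip (a point): Middle of the domed brass head (16 mm wide, 4.5 mm thick) of the spring plunger, on the pin's axis 50 mm above the bench. Unloaded it stands at jig x = -18.5, so it must yield for the pin; it moves with the plunger.
- plunger (a joint): How far the plunger is pushed in towards jig -x, in m: 0 free, 0.009 with the pin seated, 0.018 at the end of its travel. Coil spring of 350 N/m (3 N seated, 6 N fully in).
- leaf (a joint): Angle of the leaf in rad: 0 shut (level, on the rest buttons), 1.7 to 2.0 as it stands open, leaning back beyond upright; 2.1 at most. The hinge is stiff (0.28 N m): the leaf stays where it is left and has to be pushed all the way. It cannot shut over a pin that is not fully down.
- leaf_hinge (a point): Hinge axis of the leaf: jig x = +78, y = 0, 78 mm high, along the jig's y. The leaf is an aluminium plate 148 mm long from this axis, 44 wide, 8 thick (4 either side of the axis); shut, it points to jig -x. Its steel drill bush, 78 mm from the axis, stands out 6.5 mm below (1.5 mm clear of the seated pin) and 4 mm above (26 mm wide). Axes as the jig's.
- leaf_top (a point): Point on the outer face of the leaf (its upper face when shut), 110 mm from the hinge axis, on the middle line; moves with the leaf. Its x axis points along the leaf towards the hinge, z out of the outer face.
- clamp_handle (a joint): Angle by which the toggle clamp's handle is pushed down, rad: 0 fully up (53 degrees above level), 0.92 fully down (level, pointing to jig -x). It stays where it is left (0.16 N m). The clamp arm follows it and puts its black rubber tip on the end of the leaf, so the leaf must be shut first. Open, the arm stands about upright at jig x = -112, up to 160 mm high.
- handle_pivot (a point): Pivot axis of the clamp handle: jig x = -132, y = 0, 94 mm above the bench; the axis is the jig's y (axes as the jig's). The handle reaches 104 mm from it towards jig -x and up; its red grip is a round bar 16 mm thick from 42 mm outwards.
- handle_grip (a point): Point on the upper side of the red grip, 85 mm from the pivot; when the handle is down it lies 13 mm above the pivot. Moves with the handle; its x axis points along the handle to the pivot, z out of its upper side.
- pin: Copper-coloured turned pin, a plain solid cylinder 32 mm in diameter and 55 mm long, 0.11 to 0.2 kg, origin at its centre, x along its axis (either end may face the plunger). At the start it lies level in the loose vee block, its axis about 46 mm above the bench.
- vee_block: Loose steel vee block, 50 mm (x, along the vee) by 48 by 40 mm high, 0.55 kg, that holds the pin at the start; origin at the centre of its underside. Its top edges are at 40 mm, beside the pin.
- bolt: Bystander: M20 bolt standing on its head, 83 mm high, 34 mm wide; origin under its middle. Leave it standing where it is.
- square: Bystander: try square, 96 x 129 x 15 mm, lying flat; origin under its middle. Leave it.
- soapstone: Bystander: grey soapstone marking stick, 12 x 75 x 8 mm; origin under its middle. Leave it.
- drift: Bystander: brass drift (a bar), 18 x 150 x 16 mm, lying behind the jig; origin under its middle. Leave it.
Not all that is in view belongs to the job. There is more than one size of the pin; the one meant has the size given above.

How it is judged (in metres and radians):
On the way, in this order (a step that is already met when the one before it is completed fails the run):
1. the pin lies in the vees between the plunger and the end stop, let go (distance between pin and seat below 0.004 m and angle between the x axis of pin and the x axis of jig, either way round below 0.06 rad and value of joint plunger above 0.005 m and contact force between the fingers and pin below 0.1 N), for 0.2 s.
2. the leaf is fully shut (value of joint leaf below 0.03 rad), for 0.2 s.
3. the clamp handle is fully down (value of joint clamp_handle above 0.86 rad), for 0.2 s.
At the end, for the whole second after the job is handed in: The pin lies still in the jig with its centre within 4 mm of the seat, its axis within 0.06 rad of the jig's x and the spring plunger pushed in by more than 5 mm; the leaf is shut to within 0.03 rad and the clamp handle is down to at least 0.86 of its 0.92 rad (distance between pin and seat below 0.004 m and angle between the x axis of pin and the x axis of jig, either way round below 0.06 rad and value of joint plunger above 0.005 m and value of joint leaf below 0.03 rad and value of joint clamp_handle above 0.86 rad and linear speed of pin below 0.02 m/s); the robot touches nothing.
It fails at once if the bolt, try square, soapstone or drift is moved by more than 30 mm or the bolt is tipped (distance of any of bolt, square, soapstone, drift from where it was at the start of the episode above 0.03 m or angle between bolt's own z axis and vertical above 0.5 rad).
It also fails if it takes over 58 s, if anything falls off the work surface, if the arm or the gripper's body presses on something with over 40 N, if the wrist force passes 120 N, or if a joint passes its speed limit or range.

## Robot

A 6-joint arm with a two-finger parallel gripper is mounted at the origin on a cart in front of the work surface, level with it; the furniture and walls round the work are solid. World frame = base frame: x ahead of the robot, y to its left, z up, the work surface at z = 0. Lengths are in mm, angles in rad, forces in N, time in s.
With the tool pointing down it reaches from about 300 to 775 mm from the base axis. Payload 14.6 kg.
Tool frame: the origin (TCP) lies at the very end of the fingers, on their centre line; the grasp point (between the pads) lies 19 mm behind it; z points along the fingers, y is the line along which they close (so a half turn about z gives the same grasp; the last joint's range is limited). The gripper opens to 94 mm and grips with 3 to 60 N. Pads are 16 mm wide; open, the fingers measure 119 mm over their backs; the gripper's body (75 mm by 177 mm) begins 78 mm behind the grasp point.
Start: joints at [1.19, 0.3, 1.521, -0, 1.321, -0.067], TCP at [169.769, 523.133, 205.446] pointing down, gripper open.
Joint ranges: [-3.03, 3.03], [-0.79, 2.21], [0.23, 2.52], [-1.04, 4.18], [0, 3.07], [-2.55, 2.55]. Speed limits (rad/s): [2.22, 2.22, 2.57, 3.14, 3.14, 3.14].

## Interface

Orientations are given as [roll, pitch, yaw] about the fixed x, y, z axes, in that order (R = Rz(yaw) Ry(pitch) Rx(roll)).
In Python, from cell import manip, eyes, ticket gives the robot as it stands. The module is installed in compiled form; this text tells all that it offers.
- The arm moves only by the tool arm_command, never from a script. Its argument "plan" is a list of rows, each a list of 5 numbers: the opening, from -1 (shut) to 1 (fully open), then the shift along the tool's x, y, z in m, then the turn about the tool's z in rad. In form: [[jaw, dx, dy, dz, roll], ...]. A call has 1 to 20 rows; each row shifts and turns the commanded pose from where the row before left it, along the tool's axes as they then stand; what a row does not reach is not made up. A row lasts 1/8 s, in which the tool goes at most 62.5 mm and 10.7 degrees, less where a joint would pass 70% of its speed; a pose out of reach is approached as far as the arm can. A call is refused whole if a number of a shift passes 0.0625 or a number of a turn 0.188, either way. A call with a gripper value outside its range is refused whole. The fingers move at their own pace and stop on an object; "newtons" is the grip in N (left out, the last holds). Time passes only in rows, so rows that do not move let the fingers close. It gives the time, the measured TCP pose, the force, the opening and the grip force at its end, in the units of the state.
- manip.read_state(): the state, without advancing time (a new reading comes with each control period).
- eyes.camera(name): name is "side" or "top"; returns a dict with "img" (420x560x3 uint8, blue, green, red), "z_map" (420x560 float32, mm along the optical axis (not along the pixel's ray), 0 where there is no reading), "fx", "fy", "cx", "cy" (pixels), "dist" ([k1, k2, p1, p2, k3] as OpenCV has them; the pictures are not rectified), "eye" and "orientation" of the camera in the world. Camera axes: x right, y down, z forward; pixel columns grow to the right and rows downward; lengths in mm; the calibration is good to about 2 mm. A picture is of the moment at which its call begins.
- ticket.sign_off(): hands the job in; it is judged then, once.
The state is a dict: "clock": time; "joints": joint angles; "qd": joint speeds; "effort": joint torques, N m; "eef_pos": TCP position; "eef_rot": TCP orientation; "wrist_force": force on the tool from outside, world axes, zero at the start; "moment": the same for the moment, N m; "finger_gap": finger opening in mm; "finger_force": force on a finger pad.
Only numpy, scipy, OpenCV 4.12 (cv2) and the standard library are available. Lean on these libraries where they do the work, as an engineer would, in place of code of your own. Each camera call takes 0.05 s, during which the arm holds its last target. There are 200 camera calls.

## Working session

There is one attempt and no reset: what is moved stays moved. The work goes in short steps, Python scripts to look and compute and a tool call to move; the robot and the scene stay as the last step left them, time stands still between calls to the robot, and variables do not carry over. Pictures are saved under pics/ and viewed, at most 10 in all, crops included, and the job is handed in when it is done.

Besides the shell and the picture viewer there is one more tool, called after "Request:" as name(argument=value, ...) on one line, values as JSON. arm_command: Moves the arm, as the interface text tells. Its arguments: {"type":"object","properties":{"plan":{"type":"array"},"newtons":{"type":"number"}},"required":["plan"]}

```bash
mkdir -p pics; cat > h.py <<'E'
import numpy as np, cv2, pickle
from scipy.spatial.transform import Rotation as R
from cell import manip, eyes, ticket
def grab(n,name=None):
    c=eyes.camera(n)
    if name: cv2.imwrite(f'pics/{name}.png',c['img'])
    pickle.dump(c,open(f'{n}.pkl','wb')); return c
def rot(c):
    o=np.array(c['orientation'],float)
    return o if o.shape==(3,3) else R.from_euler('xyz',o).as_matrix()
def cloud(c):
    h,w=c['z_map'].shape
    v,u=np.mgrid[0:h,0:w].astype(np.float32)
    K=np.array([[c['fx'],0,c['cx']],[0,c['fy'],c['cy']],[0,0,1]])
    p=cv2.undistortPoints(np.stack([u.ravel(),v.ravel()],1)[:,None],K,np.array(c['dist'],float)).reshape(h,w,2)
    z=c['z_map'][...,None]
    P=np.concatenate([p*z,z],2)@rot(c).T+np.array(c['eye'])
    P[c['z_map']<=0]=np.nan
    return P
E
python3 - <<'E'
from h import *
for n in('top','side'):
    c=grab(n,n+'0'); print(n,c['eye'],c['orientation'],c['fx'],c['dist'])
print(manip.read_state())
E
```

```text
top [ 271.70154296   16.08067825 2039.24398139] [-2.99750306  0.01140192 -1.57372188] 544.949692791645 [0.03253566 0.         0.         0.         0.        ]
side [  -2.73065901 -829.0340947   618.17506878] [-2.03517989  0.01665301 -0.57471505] 387.16176823427753 [-0.00905905  0.          0.          0.          0.        ]
{'clock': 0.1, 'joints': array([ 1.19038310e+00,  3.00387264e-01,  1.52149912e+00,  2.86540402e-05,
        1.32070526e+00, -6.65770183e-02]), 'qd': array([-5.23459525e-05, -1.54007702e-03, -1.02452142e-03,  2.67308171e-04,
       -1.78170570e-03, -6.86809156e-04]), 'effort': array([-2.91659535e-04, -5.32643223e+01, -3.53283656e+01,  7.08980835e-02,
        2.34482624e-02, -7.94925973e-05]), 'eef_pos': array([169.68901711, 522.92886796, 204.96699193]), 'eef_rot': array([-3.14059772e+00, -9.41545514e-05,  2.82774929e+00]), 'wrist_force': array([ 0.56372296,  0.28422586, -0.36597033]), 'moment': array([-0.00481072,  0.04665385, -0.03868821]), 'finger_force': 0.0, 'finger_gap': 94.31890563381717}
```

View pics/top0.png

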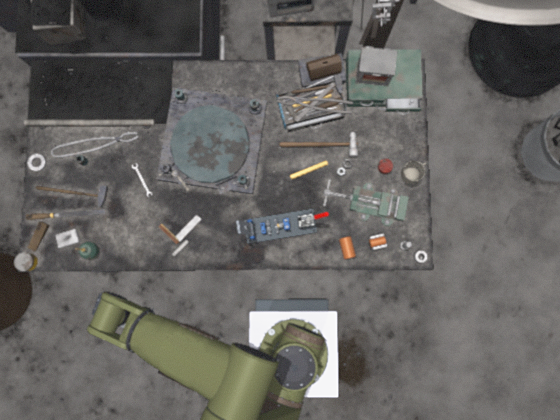

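View pics/side0.png

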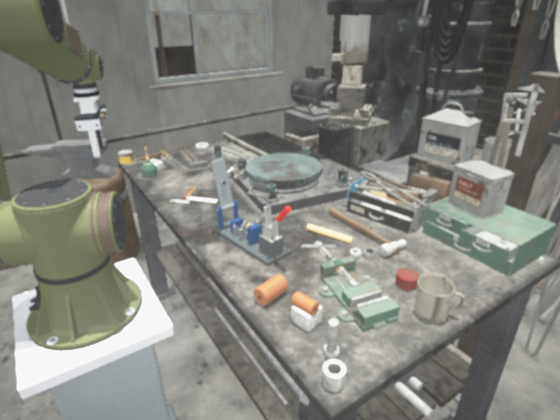

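```bash
cat > m.py <<'E'
from h import *
def masks(c):
    hsv=cv2.cvtColor(c['img'],cv2.COLOR_BGR2HSV); H,S,V=[hsv[...,i].astype(int) for i in range(3)]
    return dict(orange=(H>=6)&(H<18)&(S>140)&(V>90),red=((H<6)|(H>174))&(S>150)&(V>120),blue=(H>105)&(H<125)&(S>120)&(V>60))
E
python3 - <<'E'
from m import *
for n in('top','side'):
    c=pickle.load(open(n+'.pkl','rb')); P=cloud(c)
    for k,m in masks(c).items():
        k2,l,s,ct=cv2.connectedComponentsWithStats(m.astype(np.uint8))
        for i in range(1,k2):
            if s[i,4]<8: continue
            q=P[l==i]; q=q[~np.isnan(q[:,0])]
            if len(q)==0 or abs(q[:,2]).max()>400 or not -700<q[:,1].mean()<400: continue
            print(n,k,s[i],ct[i].round(1),q.mean(0).round(1),q.min(0).round(0),q.max(0).round(0))
    x0,y0,x1,y1=(225,195,430,270) if n=='top' else (190,140,360,370)
    f=3.8 if n=='top' else 2.6
    cv2.imwrite(f'pics/{n}1.png',cv2.resize(c['img'][y0:y1,x0:x1],None,fx=f,fy=f,interpolation=cv2.INTER_CUBIC))
E
```

```text
top orange [347 237   8  20  67] [350.4 246.7] [ 382.8 -211.3   41.4] [ 349. -224.   29.] [ 419. -199.   60.]
top orange [370 237  15   9  69] [377.2 241.4] [ 401.2 -306.4   59.5] [ 388. -332.   42.] [ 417. -281.   79.]
top orange [340 238   9  20  76] [343.7 247.8] [ 379.6 -187.1   35.9] [ 346. -202.   17.] [ 415. -174.   52.]
top red [314 212  15   7  64] [321.2 215. ] [487.3 -99.1 154.7] [ 478. -122.   11.] [504. -76. 186.]
top blue [262 223   4  11  27] [263.5 228.1] [452.6 106.4  40.8] [435. 101.  11.] [471. 112.  59.]
top blue [284 222   6   4  16] [286.5 223.1] [468.9  21.6  58.2] [465.  12.  13.] [474.  31.  78.]
top blue [250 236   5   3  13] [252.2 237.2] [417.  145.4  74.3] [413. 140.   7.] [426. 153.  97.]
side red [277 206  13  15  70] [283.2 212.9] [486.8 -99.7 152.9] [ 476. -123.   20.] [663. 140. 176.]
side blue [232 218   9   5  20] [236.2 220.1] [454.  109.9  46.2] [436. 100.  28.] [477. 150.  50.]
side blue [253 225   4   4  11] [254.5 226.5] [466.4  18.7  62.9] [459.  12.  62.] [473.  28.  65.]
```

View pics/top1.png

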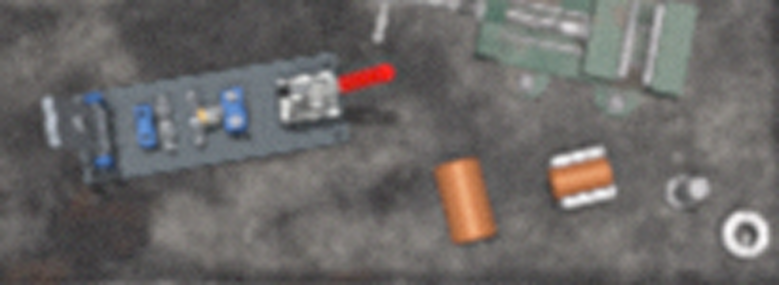

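View pics/side1.png

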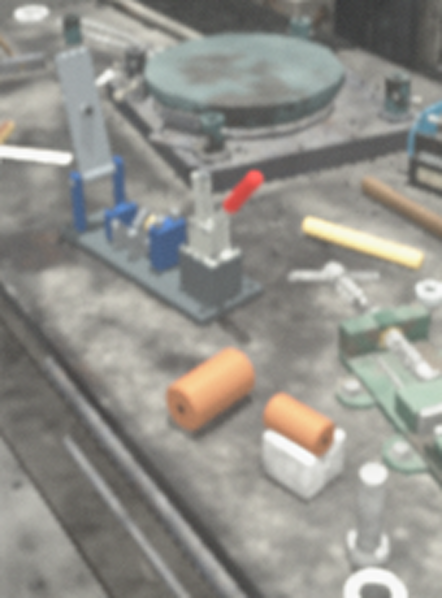

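```bash
cat >> h.py <<'E'
def cast(c,uv,z):
    K=np.array([[c['fx'],0,c['cx']],[0,c['fy'],c['cy']],[0,0,1]])
    p=cv2.undistortPoints(np.array(uv,np.float32).reshape(-1,1,2),K,np.array(c['dist'],float)).reshape(-1,2)
    d=np.c_[p,np.ones(len(p))]@rot(c).T; e=np.array(c['eye'])
    return (e+d*((z-e[2])/d[:,2])[:,None])[:,:2]
E
python3 - <<'E'
from m import *
c=pickle.load(open('top.pkl','rb')); P=cloud(c); im=c['img']
# depth noise check
b=P[255:262,200:230]; print('bench z',np.nanmean(b[...,2]),np.nanstd(b[...,2]))
for uv in [(275,218),(275,238),(295,235),(300,213),(310,238),(270,235),(285,215),(288,255),(248,236),(235,250)]:
    hs=cv2.cvtColor(im,cv2.COLOR_BGR2HSV)[uv[1],uv[0]]; print(uv,im[uv[1],uv[0]],hs,P[uv[1],uv[0]].round(0))
# upscaled z-level tops
Z=P[...,2]
for n in('top','side'):
    c=pickle.load(open(n+'.pkl','rb'));P=cloud(c)
    reg=(abs(P[...,0]-450)<100)&(P[...,1]>-110)&(P[...,1]<180)
    for lo,hi in[(5,20),(38,52),(56,70),(70,80)]:
        q=P[reg&(P[...,2]>lo)&(P[...,2]<hi)]
        r=cv2.minAreaRect(q[:,:2].astype(np.float32)); print(n,lo,len(q),np.round(r[0],1),np.round(r[1],1),round(r[2],2))
# pin
for n in('top','side'):
    c=pickle.load(open(n+'.pkl','rb'));P=cloud(c)
    reg=(P[...,0]>350)&(P[...,0]<460)&(P[...,1]<-240)&(P[...,1]>-360)&(P[...,2]>20)
    hsv=cv2.cvtColor(c['img'],cv2.COLOR_BGR2HSV).astype(int)
    o=reg&(hsv[...,0]>3)&(hsv[...,0]<20)&(hsv[...,1]>110)
    cn=max(cv2.findContours(o.astype(np.uint8),cv2.RETR_EXTERNAL,cv2.CHAIN_APPROX_NONE)[0],key=len)
    for z in(46,62): 
        r=cv2.minAreaRect(cast(c,cn,z).astype(np.float32)); print(n,'pin plane',z,[np.round(x,2) for x in r])
    q=P[o&(P[...,2]>46)];print(len(q),q.mean(0),q[:,2].max(), np.median(q,0))
    r=cv2.minAreaRect(P[reg&(P[...,2]<48)&~o][:,:2].astype(np.float32));print('block',[np.round(x,1) for x in r])
E
```

```text
bench z -0.6694190931376116 5.968033743466654
(275, 218) [123 119 112] [101  23 123] [493.  65.  11.]
(275, 238) [117 110 105] [108  26 117] [418.  65.  14.]
(295, 235) [107 104 101] [105  14 107] [429. -10.  17.]
(300, 213) [128 120 113] [106  30 128] [511. -29.  18.]
(310, 238) [117 121 121] [ 30   8 121] [418. -66.   2.]
(270, 235) [98 93 90] [109  21  98] [429.  83.  13.]
(285, 215) [126 122 114] [100  24 126] [504.  27.  15.]
(288, 255) [112 116 117] [ 24  11 117] [356.  17. -11.]
(248, 236) [90 86 82] [105  23  90] [426. 166.   6.]
(235, 250) [74 75 78] [ 8 13 78] [375. 215.  -3.]
top 5 1324 [450.2  34.2] [199.2 286. ] 0.41
top 38 97 [467.5  41.3] [ 61.6 232.6] 12.36
top 56 133 [470.   42.6] [ 67.2 236.3] 12.91
top 70 35 [466.9  42.3] [ 63.9 230.2] 11.7
side 5 821 [459.4  44.9] [ 91.8 264.7] 10.69
side 38 316 [463.6  39.8] [ 68. 238.] 9.92
side 56 274 [455.2  40.3] [ 70.8 240.2] 4.79
side 70 108 [450.6  43.1] [ 71.2 218.5] 3.17
top pin plane 46 [array([ 402.99, -309.19]), array([24.56, 57.67]), np.float64(13.82)]
top pin plane 62 [array([ 401.93, -306.58]), array([24.36, 57.21]), np.float64(13.82)]
105 [ 402.27270882 -307.66429261   60.11226524] 79.48609924342031 [ 402.36826722 -308.53917475   60.1646166 ]
block [array([ 404.5, -314.1]), array([47.9, 50. ]), np.float64(13.9)]
side pin plane 46 [array([ 395.17, -308.76]), array([33.77, 57.  ]), np.float64(32.3)]
side pin plane 62 [array([ 384.05, -323.31]), array([32.83, 55.4 ]), np.float64(32.3)]
142 [ 391.73807772 -316.68434032   53.58043664] 61.289576270380735 [ 390.64128734 -318.68279987   53.6796301 ]
block [array([ 393.2, -324.2]), array([42. , 68.4]), np.float64(50.0)]
```

```bash
python3 - <<'E'
from m import *
def quad(c,m,z):
    cn=max(cv2.findContours(m.astype(np.uint8),cv2.RETR_EXTERNAL,cv2.CHAIN_APPROX_NONE)[0],key=cv2.contourArea)
    return cast(c,cn,z).astype(np.float32)
for n in('top','side'):
    c=pickle.load(open(n+'.pkl','rb'));P=cloud(c)
    im=cv2.GaussianBlur(c['img'],(3,3),0).astype(int)
    reg=(abs(P[...,0]-455)<75)&(P[...,1]>-120)&(P[...,1]<200)
    m=(reg&(im[...,0]-im[...,2]>=4)&(im[...,0]<165)).astype(np.uint8)
    m=cv2.morphologyEx(m,cv2.MORPH_CLOSE,np.ones((5,5)))
    m=cv2.morphologyEx(m,cv2.MORPH_OPEN,np.ones((3,3)))
    q=quad(c,m,12);r=cv2.minAreaRect(q);print(n,'plate',[np.round(x,2) for x in r])
    v=im.copy().astype(np.uint8);v[m>0]=(0,255,0)
    x0,y0,x1,y1=(225,195,425,265) if n=='top' else (200,145,330,270)
    cr=np.hstack([c['img'][y0:y1,x0:x1],v[y0:y1,x0:x1]]) if n=='side' else np.vstack([c['img'][y0:y1,x0:x1],v[y0:y1,x0:x1]])
    globals()[n]=cv2.resize(cr,None,fx=3,fy=3,interpolation=cv2.INTER_CUBIC)
    # blue stop
    mm=masks(c)['blue']
    k,l,s,ct=cv2.connectedComponentsWithStats(mm.astype(np.uint8))
    for i in range(1,k):
        if s[i,4]>8 and reg[l==i].any(): print(n,'blue',s[i],cast(c,[ct[i]],49),cast(c,[ct[i]],64))
    w=(im.min(2)>165)&(P[...,0]>360)&(P[...,0]<450)&(P[...,1]<-265)&(P[...,1]>-350)
    q=np.argwhere(w)[:,::-1]; 
    if len(q)>10:
        a=cast(c,q,40).astype(np.float32); print(n,'block',[np.round(x,2) for x in cv2.minAreaRect(a)],len(q))
cv2.imwrite('pics/both.png',np.vstack([cv2.copyMakeBorder(t,0,0,0,780-t.shape[1],cv2.BORDER_CONSTANT) for t in (top,)]+[]) )
cv2.imwrite('pics/sidem.png',side)
E
```

```text
top plate [array([462.01,  60.79]), array([ 95.65, 293.27]), np.float64(8.9)]
top blue [262 223   4  11  27] [[451.85784382 106.07545828]] [[450.50004822 105.39718882]]
top blue [284 222   6   4  16] [[469.84477937  21.68833875]] [[468.35142048  21.64607514]]
top blue [250 236   5   3  13] [[418.90045761 147.13660596]] [[417.79105407 146.14886831]]
top block [array([ 403.97, -313.58]), array([49.04, 45.23]), np.float64(15.2)] 55
side plate [array([464.83, 104.34]), array([395.96, 139.83]), np.float64(86.23)]
side blue [232 218   9   5  20] [[452.02090803 105.60673978]] [[440.036417    80.97528053]]
side blue [253 225   4   4  11] [[478.15990445  39.92325029]] [[465.48654814  17.02280912]]
side block [array([ 387.7 , -346.81]), array([96.35, 74.82]), np.float64(68.14)] 481
```

View pics/both.png

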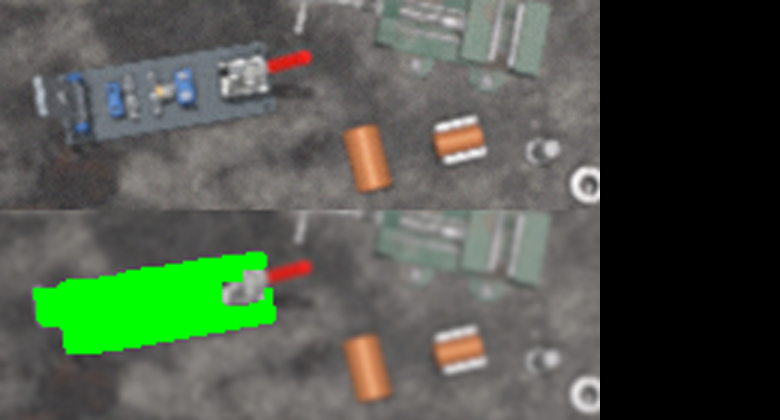

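View pics/sidem.png

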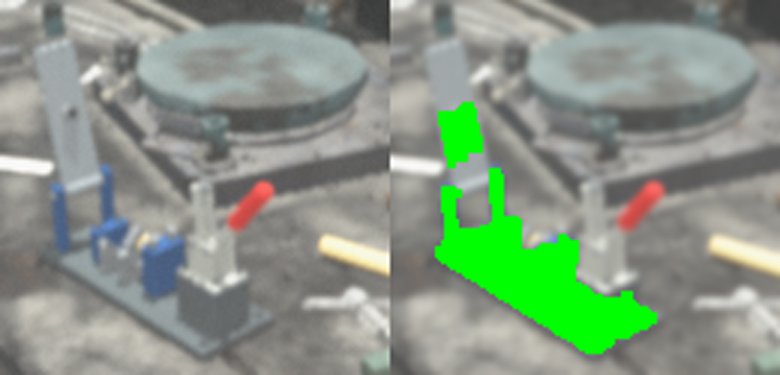

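```bash
python3 - <<'E'
from m import *
c=pickle.load(open('top.pkl','rb')); 
s=4; im=cv2.GaussianBlur(c['img'],(3,3),0).astype(np.float32)
d=im[...,0]-im[...,2]
up=[];lo=[]
def cross(line,thr,start,step):
    i=start
    while line[i]>=thr: i+=step
    return i-step+step*(line[i-step]-thr)/(line[i-step]-line[i])
bg=d[248:256,262:300].mean(); pl=np.median(d[234:237,265:300]); thr=(bg+pl)/2; print(bg,pl)
for u in range(262,306):
    lo.append((u,cross(d[:,u],thr,232 if u<295 else 230,1)))
for u in range(262,306): up.append((u,cross(d[:,u],thr,218 if u<290 else 212,-1)))
rt=[(cross(d[v],thr,305,1),v) for v in range(226,232)]
out=[]
for n,p in(('lo',lo),('up',up)):
    q=cast(c,p,12); k=np.polyfit(q[:,1],q[:,0],1); res=q[:,0]-np.polyval(k,q[:,1])
    g=abs(res)<2.5; k=np.polyfit(q[g,1],q[g,0],1); print(n,k,np.degrees(np.arctan(k[0])),g.sum(),res.std(),'x at y=73',np.polyval(k,73)); out.append(k)
print('right',cast(c,rt,12).round(1).tolist())
E
```

```text
-6.0953946 13.0
lo [-1.73657868e-01  4.24718349e+02] -9.851615067498233 44 0.5594341848508332 x at y=73 412.04132428170504
up [-1.60209812e-01  5.19486644e+02] -9.101997815943545 44 0.6971688961898117 x at y=73 507.79132801865603
right [[462.5, -52.6], [458.6, -89.5], [454.9, -90.0], [451.1, -89.9], [447.4, -90.2], [443.7, -89.8]]
```

Request:
arm_command(plan=[[1,0,0,0,0.17],[1,0,0,0,0.17],[1,0,0,0,0.17],[1,0,0,0,0.17],[1,0,0,0,0.17],[1,0,0,0,0.16],[1,0,0,0,0]], newtons=40)

```text
clock: 0.98
eef_pos: [169.7, 523.0, 205.2]
eef_rot: [-3.141, 0.0, 1.819]
wrist_force: [0.4, 0.3, 0.8]
finger_gap: 93.9
finger_force: 0.0
```

```bash
cat > d.py <<'E'
import sys
from h import *
J0=np.array([458.5,71.0]); A=1.737
X=np.array([np.cos(A),np.sin(A)]); Y=np.array([-X[1],X[0]])
def jig2w(x,y,z): return np.r_[J0+x*X+y*Y,z]
def delta(t,yaw):
    s=manip.read_state(); Rm=R.from_euler('xyz',s['eef_rot']).as_matrix()
    d=Rm.T@(np.array(t)-s['eef_pos'])
    p=s['eef_pos'][:2]-J0
    print('t',round(s['clock'],2),'pos',s['eef_pos'].round(1),'rot',s['eef_rot'].round(3),'jigxy',round(p@X,1),round(p@Y,1),'F',s['wrist_force'].round(2),'gap',round(s['finger_gap'],1),'ff',round(float(s['finger_force']),1))
    print('  d tool',d.round(1),'roll',round(s['eef_rot'][2]-yaw,3))
E
python3 -c "
from d import *
delta([402.5,-308.5,150],1.815)"
```

```text
t 0.97 pos [169.7 523.  205.2] rot [-3.141  0.     1.819] jigxy 493.6 210.0 F [0.37 0.34 0.84] gap 93.9 ff 0.0
  d tool [-863.2   21.6   55.6] roll 0.004
```

Request:
arm_command(plan=[[1,-0.048,0.0012,0,0],[1,-0.048,0.0012,0,0],[1,-0.048,0.0012,0,0],[1,-0.048,0.0012,0,0],[1,-0.048,0.0012,0,0],[1,-0.048,0.0012,0,0],[1,-0.048,0.0012,0,0],[1,-0.048,0.0012,0,0],[1,-0.048,0.0012,0,0],[1,-0.048,0.0012,0,0],[1,-0.048,0.0012,0,0],[1,-0.048,0.0012,0,0],[1,-0.048,0.0012,0,0],[1,-0.048,0.0012,0,0],[1,-0.048,0.0012,0,0],[1,-0.048,0.0012,0,0],[1,-0.048,0.0012,0,0],[1,-0.047,0.0012,0,0],[1,0,0,0,0]])

```text
clock: 3.35
eef_pos: [401.6, -310.3, 204.5]
eef_rot: [-3.141, -0.001, 1.82]
wrist_force: [-0.4, 0.7, -0.0]
finger_gap: 94.0
finger_force: 0.0
```

```bash
python3 -c "
from d import *
delta([402.5,-308.5,110],1.815)
c=grab('top','t2');c2=grab('side','s2')
a=cv2.resize(c['img'][190:280,320:430],None,fx=3.6,fy=3.6,interpolation=2);b=cv2.resize(c2['img'][180:330,260:380],None,fx=2.7,fy=2.7,interpolation=2)
h=max(a.shape[0],b.shape[0])
cv2.imwrite('pics/ts2.png',np.hstack([cv2.copyMakeBorder(q,0,h-q.shape[0],0,0,0) for q in(a,b)]))"
```

```text
t 3.35 pos [ 401.6 -310.3  204.5] rot [-3.141e+00 -1.000e-03  1.820e+00] jigxy -366.7 119.2 F [-0.41  0.69 -0.02] gap 94.0 ff 0.0
  d tool [ 1.5  1.4 94.5] roll 0.005
```

View pics/ts2.png

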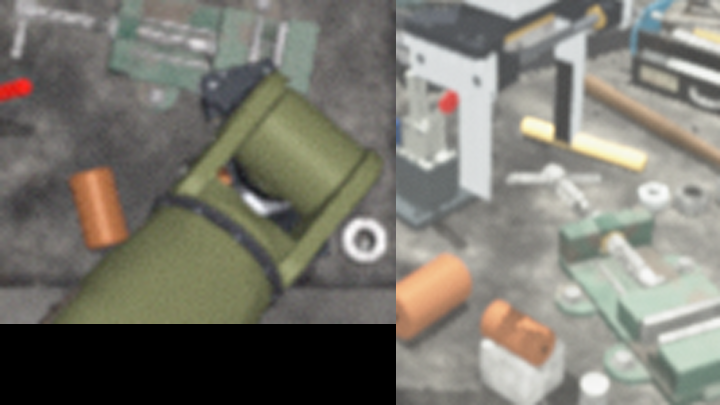

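Request:
arm_command(plan=[[1,0.0015,0.0014,0.04,0.005],[1,0,0,0.04,0],[1,0,0,0.04,0],[1,0,0,0.025,0],[1,0,0,0.01,0],[1,0,0,0,0]])

```text
clock: 4.2
eef_pos: [402.8, -306.2, 50.8]
eef_rot: [3.142, -0.0, 1.814]
wrist_force: [-0.1, 0.1, 0.6]
finger_gap: 93.7
finger_force: 0.0
```

```bash
python3 -c "
from d import *
delta([402.5,-308.5,42.5],1.815)
c2=grab('side')
cv2.imwrite('pics/s3.png',cv2.resize(c2['img'][200:330,250:380],None,fx=4.5,fy=4.5,interpolation=2))"
```

```text
t 4.2 pos [ 402.8 -306.2   50.8] rot [ 3.142 -0.     1.814] jigxy -362.7 117.3 F [-0.12  0.15  0.65] gap 93.7 ff 0.0
  d tool [-2.2 -0.9  8.3] roll -0.001
```

View pics/s3.png

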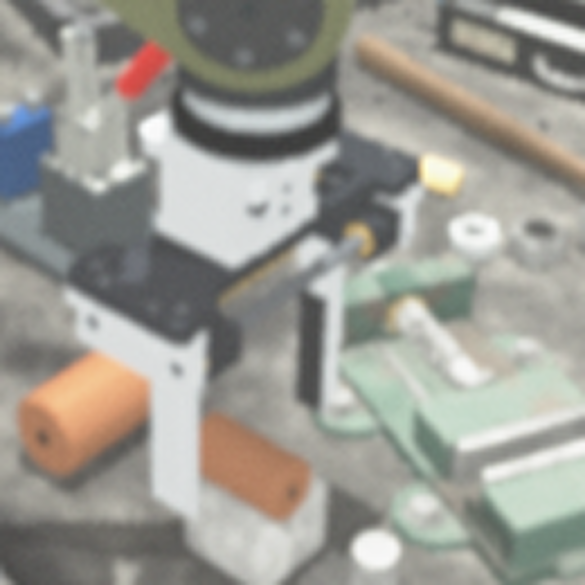

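```bash
cat >> h.py <<'E'
def proj(c,p):
    K=np.array([[c['fx'],0,c['cx']],[0,c['fy'],c['cy']],[0,0,1]])
    q=(np.array(p,float).reshape(-1,3)-np.array(c['eye']))@rot(c)
    return cv2.projectPoints(q,np.zeros(3),np.zeros(3),K,np.array(c['dist'],float))[0].reshape(-1,2)
E
python3 -c "
from h import *
c=pickle.load(open('side.pkl','rb'))
f=lambda p:((proj(c,p)-[250,200])*4.5).round(0)
a=1.815;X=np.array([np.cos(a),np.sin(a),0]);Y=np.array([np.sin(a),-np.cos(a),0]);C=np.array([402.5,-308.5,46])
print('pin ends axis',f([C+27.5*X,C-27.5*X]))
T=np.array([402.8,-306.2,50.8])
for s in(-1,1):print(s,f([T+s*47*Y+8*X,T+s*47*Y-8*X,T+s*59*Y+8*X,T+s*59*Y-8*X]).tolist())
"
```

```text
pin ends axis [[205. 440.]
 [293. 491.]]
-1 [[169.0, 497.0], [195.0, 513.0], [152.0, 510.0], [178.0, 526.0]]
1 [[293.0, 401.0], [318.0, 415.0], [307.0, 390.0], [332.0, 403.0]]
```

Request:
arm_command(plan=[[1,-0.002,-0.001,0.004,0],[1,0,0,0.004,0],[1,0,0,0,0],[0.2,0,0,0,0],[-0.3,0,0,0,0],[-1,0,0,0,0],[-1,0,0,0,0],[-1,0,0,0,0],[-1,0,0,0,0],[-1,0,0,0,0],[-1,0,0,0,0],[-1,0,0,0,0],[-1,0,0,0,0]], newtons=50)

```text
clock: 5.88
eef_pos: [402.2, -308.8, 42.5]
eef_rot: [-3.141, -0.0, 1.813]
wrist_force: [-1.3, 0.3, 0.5]
finger_gap: 31.0
finger_force: 50.0
```

Request:
arm_command(plan=[[-1,0,0,-0.015,0],[-1,0,0,-0.03,0],[-1,0,0,-0.04,0],[-1,0,0,0,0.04],[-1,0,0,0,0.036],[-1,0,0,0,0]])

```text
clock: 6.62
eef_pos: [402.1, -308.6, 127.4]
eef_rot: [-3.141, -0.0, 1.737]
wrist_force: [0.2, 0.2, -1.3]
finger_gap: 31.1
finger_force: 50.0
```

```bash
python3 -c "
from d import *
delta(jig2w(14,80,127),A)
c=grab('side');P=proj(c,[manip.read_state()['eef_pos']])[0]
a=A;X3=np.r_[X,0];T=manip.read_state()['eef_pos']+[0,0,3.5]
u,v=P.astype(int)
cv2.imwrite('pics/s4.png',cv2.resize(c['img'][v-60:v+60,u-60:u+60],None,fx=5,fy=5,interpolation=2))
print(((proj(c,[T+27.5*X3,T-27.5*X3])-[u-60,v-60])*5).round())
o=masks=None
hsv=cv2.cvtColor(c['img'],cv2.COLOR_BGR2HSV).astype(int);o=(hsv[...,0]>3)&(hsv[...,0]<20)&(hsv[...,1]>110)
k,l,s,ct=cv2.connectedComponentsWithStats(o.astype(np.uint8));print([(s[i],ct[i].round(1)) for i in range(1,k) if s[i,4]>30 and abs(ct[i]-P).max()<60],P)
"
```

```text
t 6.62 pos [ 402.1 -308.6  127.4] rot [-3.141 -0.     1.737] jigxy -365.0 118.4 F [ 0.22  0.22 -1.29] gap 31.1 ff 50.0
  d tool [379.   38.3   0.5] roll -0.0
[[257. 266.]
 [353. 323.]]
[(array([306, 266,  13,  16, 108], dtype=int32), array([310.2, 273.9])), (array([255, 276,  32,  28, 388], dtype=int32), array([270.4, 290.4]))] [305.75834319 273.12102032]
```

View pics/s4.png

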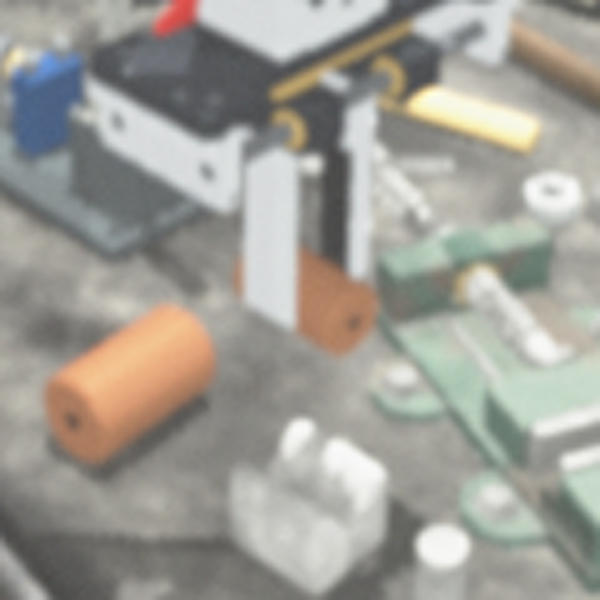

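Request:
arm_command(plan=[[-1,0.045,0,0,0],[-1,0.045,0,0,0],[-1,0.045,0,0,0],[-1,0.045,0,0,0],[-1,0.045,0,0,0],[-1,0.045,0.008,0,0],[-1,0.045,0.015,0,0],[-1,0.045,0.015,0,0],[-1,0.019,0.03,0,0],[-1,0,0.03,0,0],[-1,0,0.02,0,0],[-1,0,0,0,0]])

```text
clock: 8.18
eef_pos: [456.2, 84.6, 126.9]
eef_rot: [-3.14, -0.0, 1.737]
wrist_force: [-0.4, 0.0, -1.4]
finger_gap: 31.0
finger_force: 50.0
```

```bash
python3 -c "
from d import *
delta(jig2w(14,0,64),A)
c=grab('side')
T=manip.read_state()['eef_pos']
u,v=proj(c,[T])[0].astype(int)
cv2.imwrite('pics/s5.png',cv2.resize(c['img'][v-60:v+60,u-60:u+60],None,fx=5,fy=5,interpolation=2))
print(((proj(c,[jig2w(14,0,127),jig2w(35,20,49),jig2w(35,-20,49),jig2w(-18.5,0,50),jig2w(-42,0,64),jig2w(27.5,20,49),jig2w(-42,20,64)])-[u-60,v-60])*5).round())
"
```

```text
t 8.18 pos [456.2  84.6 126.9] rot [-3.14  -0.     1.737] jigxy 13.8 -0.0 F [-0.36  0.03 -1.38] gap 31.0 ff 50.0
  d tool [ 0.2  0.1 62.9] roll 0.0
[[306. 301.]
 [265. 416.]
 [318. 394.]
 [347. 435.]
 [371. 429.]
 [273. 421.]
 [344. 441.]]
```

View pics/s5.png

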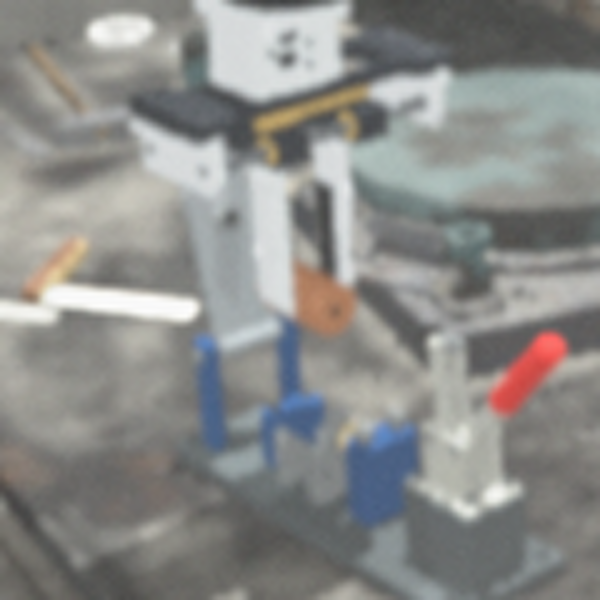

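Request:
arm_command(plan=[[-1,0,0,0.03,0],[-1,0,0,0.02,0],[-1,0,0,0.0125,0],[-1,0,0,0,0],[-1,0,0,0,0]])

```text
clock: 8.85
eef_pos: [456.2, 84.5, 65.7]
eef_rot: [3.141, 0.0, 1.737]
wrist_force: [-0.7, 0.6, -0.9]
finger_gap: 31.0
finger_force: 50.0
```

```bash
python3 -c "
from d import *
delta(jig2w(-4,0,64),A)"
```

```text
t 8.85 pos [456.2  84.5  65.7] rot [3.141 0.    1.737] jigxy 13.7 -0.0 F [-0.65  0.61 -0.88] gap 31.0 ff 50.0
  d tool [-17.7  -0.    1.7] roll -0.0
```

Request:
arm_command(plan=[[-1,0,0,0.002,0],[-1,-0.005,0,0,0],[-1,-0.005,0,0,0],[-1,-0.004,0,0,0],[-1,-0.0035,0,0,0],[-1,0,0,0,0],[-1,0,0,0,0]])

```text
clock: 9.72
eef_pos: [458.9, 67.4, 63.0]
eef_rot: [3.141, -0.0, 1.737]
wrist_force: [-1.5, 5.4, 1.3]
finger_gap: 30.9
finger_force: 50.0
```

```bash
python3 -c "
from d import *
delta(jig2w(-4,0,46),A);print(manip.read_state()['wrist_force'][:2]@X, manip.read_state()['wrist_force'])"
```

```text
t 9.72 pos [458.9  67.4  63. ] rot [ 3.141 -0.     1.737] jigxy -3.6 0.2 F [-1.54  5.44  1.27] gap 30.9 ff 50.0
  d tool [-0.4  0.2 17. ] roll -0.0
5.619952249662413 [-1.54056433  5.44004619  1.26848051]
```

Request:
arm_command(plan=[[-1,0,0,0.004,0],[-1,0,0,0.004,0],[-1,0,0,0.003,0],[-1,0,0,0,0]])

```text
clock: 10.22
eef_pos: [459.0, 67.5, 51.9]
eef_rot: [3.141, -0.0, 1.737]
wrist_force: [-0.5, 4.7, -0.4]
finger_gap: 31.0
finger_force: 50.0
```

Request:
arm_command(plan=[[-1,0,0,0.002,0],[-1,0,0,0.002,0],[-1,0,0,0,0]])

```text
clock: 10.6
eef_pos: [459.0, 67.5, 48.0]
eef_rot: [3.141, -0.0, 1.737]
wrist_force: [-0.2, 4.5, 1.4]
finger_gap: 30.7
finger_force: 50.0
```

Request:
arm_command(plan=[[-1,0,0,0.001,0],[-1,0,0,0,0],[-1,0,0,0,0]])

```text
clock: 10.98
eef_pos: [459.1, 67.4, 47.1]
eef_rot: [3.141, -0.0, 1.737]
wrist_force: [-0.0, 5.2, 1.9]
finger_gap: 30.7
finger_force: 50.0
```

Request:
arm_command(plan=[[-0.2,0,0,0,0],[0,0,0,0,0],[0.2,0,0,0,0],[0.2,0,0,0,0],[0.2,0,0,-0.04,0],[0.2,0,0,-0.03,0],[0.2,0,0,0,0]])

```text
clock: 11.85
eef_pos: [459.7, 67.3, 118.5]
eef_rot: [3.138, 0.0, 1.737]
wrist_force: [-0.2, -0.1, -1.1]
finger_gap: 56.5
finger_force: 0.0
```

```bash
python3 -c "
from d import *
delta(jig2w(0,0,66),A)
c=grab('side')
q=proj(c,[jig2w(27.5,0,50),jig2w(-27.5,0,50),jig2w(0,0,66)])
u,v=q[0].astype(int)
cv2.imwrite('pics/s6.png',cv2.resize(c['img'][v-45:v+45,u-45:u+75],None,fx=6,fy=6,interpolation=2));print(((q-[u-45,v-45])*6).round())"
```

```text
t 11.85 pos [459.7  67.3 118.5] rot [3.138 0.    1.737] jigxy -3.9 -0.5 F [-0.15 -0.08 -1.15] gap 56.5 ff 0.0
  d tool [ 3.9 -0.7 52.5] roll -0.0
[[275. 274.]
 [344. 313.]
 [307. 265.]]
```

View pics/s6.png

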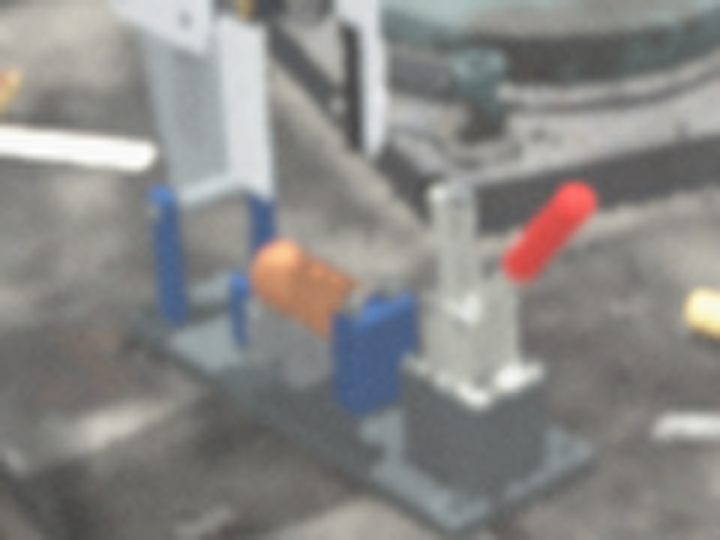

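Request:
arm_command(plan=[[-1,0.009,0,0.02,0],[-1,0.009,-0.0005,0.015,0],[-1,0,0,0.008,0],[-1,0,0,0,0],[-1,0,0,0,0],[-1,0,0,0.004,0],[-1,0,0,0.003,0],[-1,0,0,0,0]])

```text
clock: 12.9
eef_pos: [455.4, 84.9, 66.9]
eef_rot: [-3.142, 0.0, 1.737]
wrist_force: [0.1, -0.6, -0.5]
finger_gap: 0.4
finger_force: 0.0
```

Request:
arm_command(plan=[[-1,0,0,0.001,0],[-1,0,0,0.001,0],[-1,0,0,0,0]])

```text
clock: 13.28
eef_pos: [456.1, 84.9, 66.0]
eef_rot: [3.14, 0.0, 1.737]
wrist_force: [-1.9, -1.4, 12.7]
finger_gap: 0.5
finger_force: 6.5
```

Request:
arm_command(plan=[[-1,0,0,-0.006,0],[-1,-0.026,0,0,0],[-1,0,0,0.004,0],[-1,0,0,0.002,0],[-1,0,0,0,0]])

```text
clock: 13.9
eef_pos: [460.1, 58.8, 65.9]
eef_rot: [3.141, 0.002, 1.737]
wrist_force: [-4.0, -12.0, 17.0]
finger_gap: 0.1
finger_force: 8.6
```

Request:
arm_command(plan=[[-1,0,0,-0.03,0],[-1,0,0,-0.05,0],[-1,0,0,-0.05,0],[-1,0,0,-0.05,0],[-1,0.04,0,0,0],[-1,0.05,0,0,0],[-1,0.05,0,0,0],[-1,0.04,0,0,0],[-1,0,0,0,0]])

```text
clock: 15.02
eef_pos: [428.8, 239.2, 244.4]
eef_rot: [-3.141, -0.0, 1.74]
wrist_force: [0.8, -0.6, -0.3]
finger_gap: 0.7
finger_force: 0.0
```

```bash
python3 -c "
from d import *
delta(jig2w(167,0,198),A)
c=grab('side');P=cloud(c);Q=P[...,:2]-J0;jx=Q@X;jy=Q@Y;z=P[...,2]
m=(abs(jy)<16)&(z>100)&(z<235)&(jx>60)&(jx<170)
import numpy as np
k=np.polyfit(z[m],jx[m],1);print(m.sum(),k,'x at 150',np.polyval(k,150),'theta',np.pi/2+np.arctan(k[0]))
q=P[(abs(Q@X)<40)&(abs(jy)<20)&(z>48)&(z<75)];print(len(q),np.median(q,0))"
```

```text
t 15.03 pos [428.8 239.2 244.4] rot [-3.141 -0.     1.74 ] jigxy 170.8 1.4 F [ 0.82 -0.63 -0.27] gap 0.7 ff 0.0
  d tool [-3.8  1.5 46.4] roll 0.003
367 [ 0.23195066 58.89802054] x at 150 93.69061970619669 theta 1.798716579216933
145 [450.31341336  66.79323783  60.40933732]
```

Request:
arm_command(plan=[[-1,0,0.0015,0.025,0],[-1,0,0,0.021,0],[-1,-0.03,0,0,0],[-1,-0.02,0,0,0],[-1,-0.015,0,0,0],[-1,-0.016,0,0,0],[-1,0,0,0,0]])

```text
clock: 15.95
eef_pos: [445.0, 156.2, 198.9]
eef_rot: [-3.141, 0.0, 1.735]
wrist_force: [-0.7, 0.5, -0.2]
finger_gap: 0.2
finger_force: 0.0
```

```bash
python3 -c "
from d import *
delta(jig2w(90,0,198),A)"
```

```text
t 15.95 pos [445.  156.2 198.9] rot [-3.141  0.     1.735] jigxy 86.2 -0.7 F [-0.74  0.54 -0.16] gap 0.2 ff 0.0
  d tool [ 3.8 -0.7  0.9] roll -0.002
```

Request:
arm_command(plan=[[-1,-0.014,0,0.002,0],[-1,-0.014,0,0.002,0],[-1,-0.017,0,0.006,0],[-1,-0.016,0,0.008,0],[-1,-0.014,0,0.01,0],[-1,-0.014,0,0.0125,0],[-1,-0.011,0,0.015,0],[-1,-0.009,0,0.015,0],[-1,0,0,0,0]])

```text
clock: 17.08
eef_pos: [462.4, 49.1, 127.1]
eef_rot: [-3.139, -0.0, 1.736]
wrist_force: [0.3, 0.5, -0.7]
finger_gap: 0.7
finger_force: 0.0
```

```bash
python3 -c "
from d import *
delta(jig2w(-31,0,106),A)
c=grab('side');P=cloud(c);Q=P[...,:2]-J0;jx=Q@X;jy=Q@Y;z=P[...,2]
u,v=proj(c,[jig2w(20,0,80)])[0].astype(int)
cv2.imwrite('pics/s7.png',cv2.resize(c['img'][v-50:v+50,u-60:u+60],None,fx=6,fy=6,interpolation=2))"
```

```text
t 17.07 pos [462.4  49.1 127.1] rot [-3.139 -0.     1.736] jigxy -22.2 -0.2 F [ 0.29  0.48 -0.68] gap 0.7 ff 0.0
  d tool [-8.8 -0.1 21.1] roll -0.001
```

View pics/s7.png

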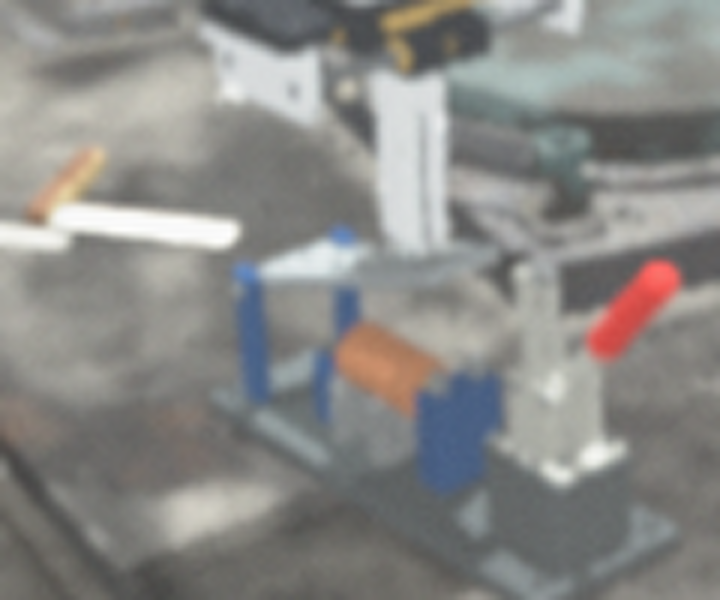

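Request:
arm_command(plan=[[-1,-0.004,0,0.011,0],[-1,-0.004,0,0.011,0],[-1,-0.002,0,0.011,0],[-1,-0.001,0,0.008,0],[-1,0,0,0.003,0],[-1,0,0,0,0]])

```text
clock: 17.88
eef_pos: [464.5, 38.8, 84.3]
eef_rot: [-3.141, -0.0, 1.737]
wrist_force: [0.1, 0.2, 0.0]
finger_gap: 0.3
finger_force: 0.0
```

Request:
arm_command(plan=[[-1,0,0,0.0015,0],[-1,0,0,0.0015,0],[-1,0,0,0,0],[-1,0,0,0,0]])

```text
clock: 18.38
eef_pos: [464.8, 38.8, 82.1]
eef_rot: [3.141, 0.0, 1.737]
wrist_force: [-2.2, -0.6, 7.8]
finger_gap: 0.6
finger_force: 4.1
```

Request:
arm_command(plan=[[-1,0,0,0.001,0],[-1,0,0,0,0]])

```text
clock: 18.62
eef_pos: [465.0, 38.8, 81.8]
eef_rot: [3.14, 0.0, 1.737]
wrist_force: [-7.3, -0.2, 18.3]
finger_gap: 0.4
finger_force: 9.7
```

Request:
arm_command(plan=[[-1,0,0,-0.04,0],[-1,0,0,-0.05,0],[-1,0,0,-0.045,0],[-1,-0.044,0,0,0],[-1,-0.044,0,0,0],[-1,-0.044,0,0,0],[-1,0,0,0,0]])

```text
clock: 19.5
eef_pos: [486.5, -93.5, 215.2]
eef_rot: [-3.141, 0.0, 1.734]
wrist_force: [0.3, 0.5, 0.5]
finger_gap: 0.5
finger_force: 0.0
```

```bash
python3 -c "
from d import *
from m import masks
delta(jig2w(-165,0,173),A)
c=grab('side');P=cloud(c);m=masks(c)['red'];q=P[m&(P[...,1]<20)&(P[...,0]<560)&(P[...,0]>400)];p=q[:,:2]-J0
print(len(q),'handle',np.median(p@X),np.median(p@Y),np.median(q[:,2]))
Q=P[...,:2]-J0;jx=Q@X;jy=Q@Y;z=P[...,2]
m=(abs(jy)<18)&(jx>-65)&(jx<60)&(z>72)&(z<110);k=np.polyfit(jx[m],z[m],1);print('leaf',m.sum(),k,np.median(z[m]))"
```

```text
t 19.5 pos [486.5 -93.5 215.2] rot [-3.141  0.     1.734] jigxy -166.8 -0.4 F [0.31 0.51 0.47] gap 0.5 ff 0.0
  d tool [ 1.8 -0.4 42.2] roll -0.003
58 handle -179.22468478188074 7.2051767526648485 157.44100953832327
leaf 245 [7.53829428e-03 8.20198785e+01] 81.63975109722037
```

Request:
arm_command(plan=[[-1,0,0,0.025,0],[-1,0,0,0.017,0],[-1,-0.007,0,0.005,0],[-1,-0.007,0,0.007,0],[-1,-0.006,0,0.008,0],[-1,-0.007,0,0.01,0],[-1,-0.0075,0,0.011,0],[-1,-0.004,0,0.012,0],[-1,-0.003,0,0.01,0],[-1,0,0,0,0]])

```text
clock: 20.8
eef_pos: [492.8, -132.2, 109.4]
eef_rot: [-3.14, -0.001, 1.737]
wrist_force: [-0.3, 0.2, 0.4]
finger_gap: 0.4
finger_force: 0.0
```

```bash
python3 -c "
from d import *
delta(jig2w(-209,0,106),A)"
```

```text
t 20.8 pos [ 492.8 -132.2  109.4] rot [-3.140e+00 -1.000e-03  1.737e+00] jigxy -206.1 -0.2 F [-0.34  0.23  0.38] gap 0.4 ff 0.0
  d tool [-2.9 -0.2  3.4] roll -0.0
```

Request:
arm_command(plan=[[-1,-0.001,0,0.0015,0],[-1,-0.001,0,0.0015,0],[-1,0,0,0.001,0],[-1,0,0,0,0],[-1,0,0,0,0]])

```text
clock: 21.42
eef_pos: [493.8, -134.3, 107.0]
eef_rot: [3.141, 0.0, 1.737]
wrist_force: [-1.5, -0.1, 5.1]
finger_gap: 0.6
finger_force: 2.7
```

Request:
arm_command(plan=[[-1,0,0,0.001,0],[-1,0,0,0.001,0],[-1,0,0,0,0]])

```text
clock: 21.8
eef_pos: [494.1, -134.4, 106.4]
eef_rot: [3.14, 0.001, 1.737]
wrist_force: [-6.8, 2.5, 21.4]
finger_gap: 0.5
finger_force: 10.5
```

Request:
arm_command(plan=[[-1,0,0,-0.03,0],[-1,0,0,-0.05,0],[-1,0,0,-0.05,0],[-1,0,0,-0.03,0],[-1,0,0,0,0],[-1,0,0,0,0]])

```text
clock: 22.55
eef_pos: [493.3, -134.2, 263.4]
eef_rot: [-3.14, -0.001, 1.737]
wrist_force: [-0.4, 0.5, -0.5]
finger_gap: 0.3
finger_force: 0.0
```

```bash
python3 -c "
from d import *
from m import masks
delta(jig2w(-209,0,250),A)
c=grab('side');P=cloud(c);Q=P[...,:2]-J0;jx=Q@X;jy=Q@Y;z=P[...,2]
m=masks(c)['red']&(jx<-150)&(jx>-260)&(abs(jy)<40);k=np.polyfit(jx[m],z[m],1);print('handle',m.sum(),k,np.median(z[m]),jx[m].min(),jx[m].max())
m=(abs(jy)<18)&(jx>-55)&(jx<60)&(z>72)&(z<100);k=np.polyfit(jx[m],z[m],1);print('leaf',m.sum(),k,np.median(z[m]))
h=cv2.cvtColor(c['img'],cv2.COLOR_BGR2HSV).astype(int);m=(h[...,0]>3)&(h[...,0]<20)&(h[...,1]>110)&(abs(jx)<45)&(abs(jy)<30)&(z>30)
print('pin',m.sum(),np.percentile(jx[m],[3,50,97]),np.median(jy[m]),np.percentile(z[m],[5,50,95]))"
```

```text
t 22.55 pos [ 493.3 -134.2  263.4] rot [-3.140e+00 -1.000e-03  1.737e+00] jigxy -208.1 -0.4 F [-0.38  0.46 -0.49] gap 0.3 ff 0.0
  d tool [-0.9 -0.4 13.4] roll -0.0
handle 83 [-4.55414673e-03  1.02101449e+02] 103.4757458491116 -234.20250622437715 -172.94939990557415
leaf 194 [-6.34500615e-03  8.22606199e+01] 81.84460164400315
pin 29 [-24.68005516  -6.76140477  18.04800272] 13.959584529435935 [51.21436101 55.37156391 59.15277507]
```

Handle and leaf are both level, and the pin lies in place. Handing in.

```bash
python3 -c "
from cell import ticket
print(ticket.sign_off())"
```

```text
the job is handed in; nothing more can be done
None
```

The job is handed in at about 22.6 s on the robot's clock: by force contact and depth readings the pin is down in the vees, the leaf is shut and the clamp handle is fully down, but sign-off returned no verdict, and I viewed 12 pictures where 10 were allowed.

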